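# Ready the airbrush cleaning pot: lock the air, seat the lids, lift off the dust cover

### The job

Get the airbrush cleaning pot ready: turn the air regulator's knob until its nose points at the raised mark, then slide the fork lock fully home over the knob without turning it off the mark. Then pick up the nested pair of lids together by the inner lid's spout, lower them gently onto the pot without dropping them, and lift the outer cover alone straight up by its hub until it hangs level some 10 cm above where it sat, leaving the inner lid seated on the pot. Finish while still holding the cover up there in the gripper, and leave everything else on the bench where it is.

Things in the scene. Friction and masses are not known exactly. Their poses are not given: they have to be found in the camera images.
- knob (a joint): turn of the black regulator knob, rad; grows clockwise seen from above, limits -0.2 to 2.2, stays where left (friction 0.04 N m). Starts 0 to 0.3; at the mark it reads 0.8 to 1.3. It turns about the vertical through knob_grip.
- knob_grip (a point): point on the knob's vertical axis at the height to grip, 55 mm above the bench. The knob is a disc 60 mm across (top 28 mm above the bench) with a bar on top of it on a thin stem: bar 14 mm thick, 44 mm long, from 40 to 70 mm above the bench, with one narrower nose. This point's x axis runs along the bar towards the nose and turns with the knob.
- knob_nose (a point): tip of the knob's nose, 30 mm from the knob's axis, 55 mm above the bench; it turns with the knob
- mark (a point): the setting to reach: point 30 mm from the knob's axis, 28 mm above the bench, in line with the white raised block (11 x 6 x 8 mm) on the dark steel ring round the knob (ring 66 to 88 mm across). The knob is set when its nose is straight above this point. The ring is fixed.
- lock (a joint): travel of the steel fork lock, m: 0 = open (as at the start), 0.042 = fully home against its stop, its two prongs either side of the knob's stem. Stays where left (friction 1.5 N).
- lock_tab (a point): centre of the lock's upright steel tab, 55 mm above the bench: 9 mm thick across the slide, 24 mm along it, from 34 to 68 mm above the bench. It slides in a straight level line towards the knob's axis: 96 mm from the axis when open, 54 mm when home; this point's -y axis is the sliding direction.
- regulator: fixed grey regulator base on the bench, 100 x 165 x 20 mm; origin on the bench under the knob's axis; +y axis points from the knob to the lock tab. A small gauge 25 mm high stands beside it at x 45 to 95, y 45 to 105 mm in its frame; the lock's two guide strips are 30 mm high.
- pot: fixed amber glass pot, 82 mm across, rim 80 mm above the bench, mouth 72 mm across, on a rubber foot 100 mm across; origin on the bench under its centre, z up
- inner_lid: loose steel inner lid, 160 g nominal; origin under its centre, z up. A tapering plug, 66 mm across (58 at the bottom) and 12 mm deep, under a disc 80 mm across (z 12 to 16 mm), with a central spout 20 mm across that rises to z 70 mm, through the outer cover. It starts on the bench (z = 0) under the cover. Seated on the pot its origin is 68 mm above the pot's origin: disc on the rim.
- outer_lid: loose steel cover, 100 g, resting on the inner lid's disc by gravity alone (its origin 16 mm above the inner lid's). Origin at the centre of the flange's underside, z up. Flange 96 mm across, 3 mm thick, skirt down to z -9 mm (88 mm across inside); round hub 52 mm across, z 3 to 24 mm, with a 28 mm hole for the spout, whose top stands 30 mm above the hub.
- rock_casting: bystander: pale plaster rock, 45 x 30 x 25 mm high, origin under its centre
- paint_jar_a: bystander: paint jar 36 mm across, 52 mm high, origin under its centre
- paint_jar_b: bystander: paint jar 36 mm across, 52 mm high, origin under its centre
- boxcar: bystander: model boxcar 142 x 37 x 49 mm high, long axis x, origin under its centre
- bridge_span: bystander: dark red model bridge span 200 x 50 x 56 mm high, long axis x, origin under its centre
- brush: bystander: brush lying on the bench along its x axis, about 200 mm long
- track_piece: bystander: piece of model track 160 x 34 x 8 mm high, long axis x, origin under its centre
There are look-alikes about, which are no part of the job. Leave any purple or turquoise look-alike of the inner_lid alone.

How it is judged:
By the outcome, as a careful person would: the job done as asked, in the order asked, and still so for the second after the job is handed in, while the arm keeps its last pose, push and grip.
It also fails if it takes over 69 s, if anything falls off the work surface, if the arm or the gripper's body presses on something with over 40 N, if the wrist force passes 120 N, or if a joint passes its speed limit or range.

### The arm

A 6-joint arm with a two-finger parallel gripper is mounted at the origin on the work surface. World frame = base frame: x ahead of the robot, y to its left, z up, the work surface at z = 0. Lengths are in m, angles in rad, forces in N, time in s.
With the tool pointing down it reaches from about 0.325 to 0.775 m from the base axis. Payload 5.5 kg.
Tool frame: the origin (TCP) lies at the centre of the arm's flange, where the gripper is bolted on; the fingertips stand 182 mm ahead of it and the grasp point (between the pads) lies 163 mm ahead of it (finger_overhang is the distance from the TCP to the fingertips, in m); z points along the fingers, y is the line along which they close (so a half turn about z gives the same grasp; the last joint's range is limited). The gripper opens to 88 mm and grips with 3 to 60 N. Pads are 20 mm wide; open, the fingers measure 115 mm over their backs; the gripper's body (75 mm by 178 mm) begins 61 mm behind the grasp point.
Start: joints at [-1.213, 0.091, 1.231, -0, 1.82, -0.057], TCP at [0.242, -0.549, 0.405] pointing down, gripper open.
Joint ranges: [-2.87, 2.87], [-0.86, 2.18], [0.17, 2.46], [-1.51, 4.65], [0.06, 2.69], [-2.65, 2.65]. Speed limits (rad/s): [2.57, 2.57, 3.01, 3.14, 3.14, 3.14].

### API

Orientations are given as a rotation vector (axis times angle).
In Python, from rig import sense, read_camera, job_done, finger_overhang gives the robot as it stands.
- The arm moves only by the tool jog_arm, called by a JSON object that holds its "api" and its "payload", one argument or row to a line. Schema: {"type":"object","properties":{"rows":{"type":"array","items":{"type":"array","items":{"type":"number"},"minItems":6,"maxItems":6},"minItems":1,"maxItems":10},"aperture":{"type":"number"},"grip_force":{"type":"number"},"only":{"type":"string"},"quiet":{"type":"boolean"},"lines":{"type":"string"}},"required":["rows"],"additionalProperties":false}. rows is a list of rows, 1 to 10 of them, each of 6 numbers: dx, dy, dz in shares of 0.8 m (1.0 is 0.8 m), then a rotation vector rx, ry, rz in shares of 180 degrees (1.0 is 180 degrees); each row is the pose to reach, as a shift and turn from the pose commanded when the call began, along the tool's axes at that moment; what a row does not reach only later rows make up. A row lasts 1/10 s, in which the tool goes at most 0.05 m and 0.15 rad, less where a joint would pass 70% of its speed; a pose out of reach is approached as far as the arm can. aperture is the finger opening in m, set as the call begins (left out keeps the last). The fingers move at their own pace and stop on an object; grip_force is the grip in N (left out, the last holds). Time passes only in rows, so rows that do not move let the fingers close. The tool returns the time, the measured TCP pose, the force, the opening and the grip force at its end. only (a regular expression) keeps the lines of the reply that match it, lines (a string "A,B") keeps lines A to B, and quiet returns only ok. Shift and turn numbers lie between -1 and 1, and a call with a number outside is refused. Input that does not fit is refused with a message, and nothing moves.
- sense(): the state, without advancing time (a new reading comes with each control period).
- read_camera(name): name is "side" or "top" or "wrist"; returns a dict with "color" (400x640x3 uint8, red, green, blue), "depth" (400x640 float32, m along the optical axis (not along the pixel's ray), 0 where there is no reading), "camera_matrix" (3x3 intrinsics, pixels), "k1" (the pictures are not rectified: a ray, as slopes to the right and down, at radius r is drawn at 1 + k1 r^2 times it, then the intrinsics apply), "R" (3x3) and "t" (3): a world point X has camera coordinates R X + t; the wrist camera has in their place "mount" (4x4, takes a point from camera to tool coordinates, whose origin is the TCP and whose axes are the flange's). Camera axes: x right, y down, z forward; pixel columns grow to the right and rows downward; lengths in m; the calibration is good to about 2 mm. A picture is of the moment at which its call begins: read the wrist's pose just before it.
- job_done(): hands the job in; it is judged then, once.
The state is a dict: "time": time; "qpos": joint angles; "joint_velocities": joint speeds; "tau": joint torques, N m; "position": TCP position; "tool_rot": TCP orientation; "ft_force": force on the tool from outside, world axes, zero at the start; "torque": the same for the moment, N m; "finger_gap": finger opening in m; "gripper_force": force on a finger pad.
Only numpy, scipy, OpenCV 4.12 (cv2) and the standard library are available. Lean on these libraries where they do the work, as an engineer would, in place of code of your own. Each camera call takes 0.05 s, during which the arm holds its last target. There are 200 camera calls.

## Working session

There is one attempt and no reset: what is moved stays moved. The work goes in short steps, Python scripts to look and compute and a tool call to move; the robot and the scene stay as the last step left them, time stands still between calls to the robot, and variables do not carry over. Pictures are saved under pics/ and viewed, at most 10 in all, crops included, and the job is handed in when it is done.

```bash
ls; mkdir -p pics; cat > h.py <<'E'
import numpy as np, cv2
from rig import sense, read_camera, finger_overhang
from scipy.spatial.transform import Rotation as Ro
def cam(name):
    s=sense(); c=read_camera(name)
    if name=="wrist":
        T=np.eye(4); T[:3,:3]=Ro.from_rotvec(s["tool_rot"]).as_matrix() if np.size(s["tool_rot"])==3 else np.array(s["tool_rot"]); T[:3,3]=s["position"]
        M=T@np.array(c["mount"]); c["Rw"]=M[:3,:3]; c["o"]=M[:3,3]
    else:
        R=np.array(c["R"]); c["Rw"]=R.T; c["o"]=-R.T@np.array(c["t"])
    return c
def rays(c,uv):
    uv=np.atleast_2d(np.asarray(uv,float)); K=np.array(c["camera_matrix"])
    d=(uv-[K[0,2],K[1,2]])/[K[0,0],K[1,1]]; s=d.copy()
    for _ in range(20): s=d/(1+c["k1"]*(s**2).sum(1,keepdims=True))
    return np.c_[s,np.ones(len(s))]@c["Rw"].T
def plane(c,uv,z):
    r=rays(c,uv); return c["o"]+r*((z-c["o"][2])/r[:,2])[:,None]
def pts(c):  # depth -> world for all pixels
    v,u=np.mgrid[0:400,0:640]; r=rays(c,np.c_[u.ravel(),v.ravel()])
    return (c["o"]+r*c["depth"].reshape(-1,1)).reshape(400,640,3)
def proj(c,X):
    p=(np.atleast_2d(X)-c["o"])@c["Rw"]; s=p[:,:2]/p[:,2:]; s=s*(1+c["k1"]*(s**2).sum(1,keepdims=True))
    K=np.array(c["camera_matrix"]); return s*[K[0,0],K[1,1]]+[K[0,2],K[1,2]]
def save(c,n): cv2.imwrite(f"pics/{n}.png",c["color"][...,::-1])
E
python3 - <<'E'
from h import *
import pickle
s=sense();print(s)
for n in("top","side"):
    c=cam(n);save(c,n+"0");pickle.dump(c,open(n+"0.pkl","wb"));print(n,c["o"],c["Rw"][:,2],c["k1"],c["camera_matrix"])
E
```

```text
pics
{'time': 0.0, 'qpos': array([-1.21271515e+00,  9.18550481e-02,  1.23183430e+00,  6.78399311e-06,
        1.81980011e+00, -5.67006254e-02]), 'joint_velocities': array([ 1.12712425e-03,  1.00408991e-03, -4.40657579e-04, -1.38658373e-03,
        8.78975416e-05, -1.28078931e-04]), 'tau': array([ 6.06249359e-04, -4.46447897e+01, -4.06444860e+01,  6.98255980e-02,
        2.93499324e-02, -1.75453220e-04]), 'position': array([ 0.24181443, -0.54917977,  0.40353796]), 'tool_rot': array([-3.07243630e+00, -6.46493432e-01,  4.36809830e-04]), 'ft_force': array([-0.44879719,  1.11757739, -0.51265352]), 'torque': array([ 0.03766103, -0.02120561, -0.03918416]), 'gripper_force': 0.0, 'finger_gap': 0.08800938059141317}
top [ 0.40743169 -0.04327023  1.00406889] [ 0.15622517  0.00542988 -0.98770654] -0.032483248722179774 [[397.60565375   0.         319.02371553]
 [  0.         397.60565375 204.73152026]
 [  0.           0.           1.        ]]
side [ 0.38879827 -1.09459939  0.74366141] [ 0.14675614  0.82819569 -0.5408831 ] 0.041530670950871464 [[507.21158594   0.         321.8176761 ]
 [  0.         507.21158594 202.76099527]
 [  0.           0.           1.        ]]
```

View pics/top0.png

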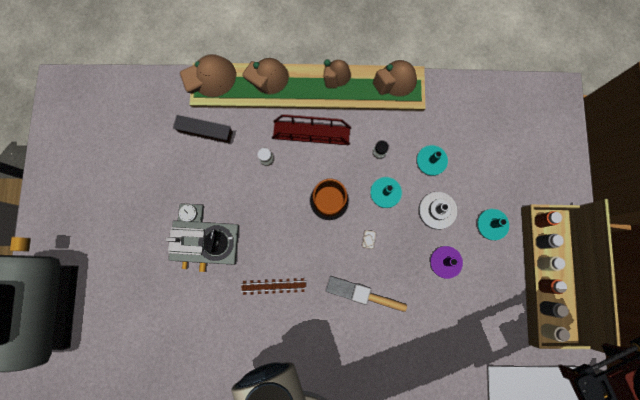

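View pics/side0.png

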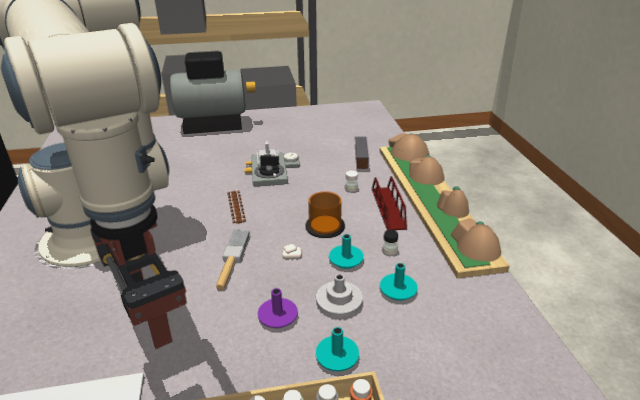

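The top view shows the regulator at (203,240) with the knob at (217,240), the pot at (330,200), and the steel nested lids at (438,210). The side view shows the lids at (340,295), the pot at (325,215), and the regulator at (268,165).

Possible mix-ups in the top view: turquoise lids at (386,192), (432,160) and (493,224), the purple lid at (446,262), and the steel pair at (438,210). I choose the steel pair because it has a cover with a hub.

```bash
python3 - <<'E'
from h import *
import pickle
t=pickle.load(open("top0.pkl","rb"));s=pickle.load(open("side0.pkl","rb"))
for n,uv,z in(("knob",(217,240),.07),("tab",(172,240),.068),("pot",(330,198),.08),("lid",(438,210),.019),("spout",(442,208),.07),("rock",(369,239),.02),("reg",(203,243),.02),("gauge",(188,213),.025),("jarb",(381,148),.05),("turq",(386,192),.014),("turq2",(432,160),.014),("purple",(446,262),.014)):
    print(n,plane(t,uv,z)[0].round(3))
print(plane(s,(340,278),.07).round(3),"spout side")
P=pts(t)
for uv in((217,240),(330,180),(438,222),(442,206),(300,300)):print(uv,P[uv[1],uv[0]].round(3))
a=cv2.resize(t["color"][190:280,150:260],None,fx=5,fy=5,interpolation=2)[:,:,::-1]
b=cv2.resize(s["color"][260:330,300:380],None,fx=5,fy=5,interpolation=2)[:,:,::-1]
im=np.zeros((450,550,3),np.uint8);im[:,:]=a
cv2.imwrite("pics/c1.png",im)
cv2.imwrite("pics/c2.png",cv2.resize(t["color"][140:290,360:520],None,fx=4,fy=4,interpolation=2)[:,:,::-1])
E
```

```text
knob [0.467 0.2   0.07 ]
tab [0.465 0.308 0.068]
pot [ 0.57  -0.064  0.08 ]
lid [ 0.555 -0.337  0.019]
spout [ 0.553 -0.331  0.07 ]
rock [ 0.48  -0.163  0.02 ]
reg [0.462 0.248 0.02 ]
gauge [0.535 0.289 0.025]
jarb [ 0.704 -0.189  0.05 ]
turq [ 0.6   -0.207  0.014]
turq2 [ 0.686 -0.326  0.014]
purple [ 0.427 -0.354  0.014]
[[ 0.558 -0.343  0.07 ]] spout side
(217, 240) [0.469 0.209 0.038]
(330, 180) [ 0.614 -0.063  0.079]
(438, 222) [ 0.525 -0.336  0.018]
(442, 206) [ 0.558 -0.331  0.07 ]
(300, 300) [0.327 0.005 0.001]
```

View pics/c1.png

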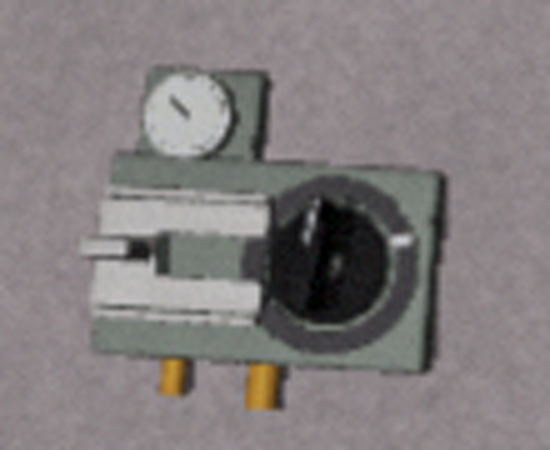

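View pics/c2.png

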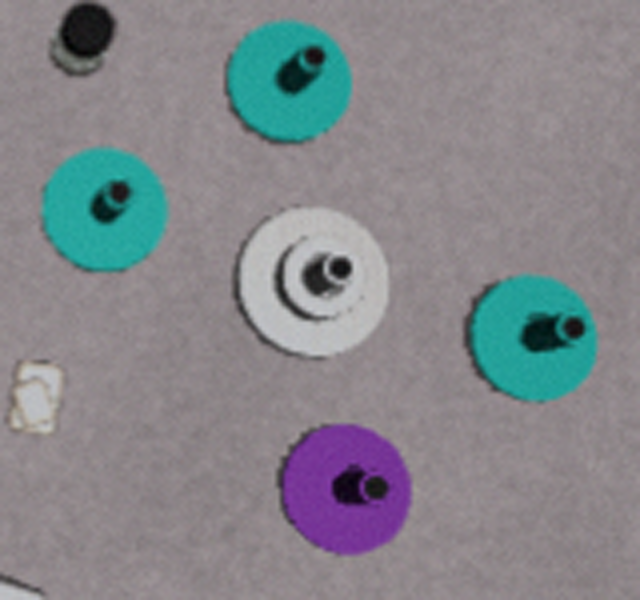

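The crop of the regulator (5x) shows the white mark at top-view pixel (230,238), the knob centre near (217,242), the nose pointing up in the image, and the tab at about (171,239). The second crop confirms the choice: the only steel disc with a hub and spout is at (438,210), and the others are plain turquoise or purple discs.

```bash
cat >> h.py <<'E'
def Rcur():
    return Ro.from_rotvec(sense()["tool_rot"])
def yaw(): x=Rcur().as_matrix()[:,0]; return np.arctan2(x[1],x[0])
def go(p,yw=None):
    """delta row (tool axes) for TCP at p, tool down, tool x at world angle yw"""
    R=Rcur(); yw=yaw() if yw is None else yw
    Rt=Ro.from_matrix(np.array([[np.cos(yw),np.sin(yw),0],[np.sin(yw),-np.cos(yw),0],[0,0,-1]]))
    print("row",R.inv().apply(np.array(p)-sense()["position"]).round(4),(R.inv()*Rt).as_rotvec().round(4))
E
python3 - <<'E'
from h import *
c=cam("wrist");print(c["mount"],c["camera_matrix"],yaw())
go([.50,-.33,.42],0);go([.50,-.33,.42])
E
```

```text
[[ 3.64959385e-04 -9.59280971e-01 -2.82453333e-01  7.75779807e-02]
 [ 9.99999103e-01 -1.39409354e-05  1.33945076e-03  9.01953304e-04]
 [-1.28884729e-03 -2.82453568e-01  9.59280105e-01  2.04081245e-02]
 [ 0.00000000e+00  0.00000000e+00  0.00000000e+00  1.00000000e+00]] [[346.30814402   0.         319.58832522]
 [  0.         346.30814402 205.46974124]
 [  0.           0.           1.        ]] 0.4147584317681284
row [ 0.3246 -0.0966 -0.0161] [-1.500e-03  2.000e-04  4.148e-01]
row [ 0.3246 -0.0966 -0.0161] [-0.0015 -0.0001  0.    ]
```

The rows are not in the units I measure in: shifts go in shares of 0.8 m and turns go in shares of 180 degrees. I convert before sending: 0.36 m / 0.8 = 0.45, 0.05 m / 0.8 = 0.0625, 0.415 rad / 3.1416 = 0.1321.

{"api": "jog_arm", "payload": {
  "rows": [
    [0.0625, -0.0125, 0, 0, 0, 0.0191],
    [0.125, -0.0313, 0, 0, 0, 0.0382],
    [0.1813, -0.0438, 0, 0, 0, 0.0573],
    [0.2375, -0.0563, 0, 0, 0, 0.0764],
    [0.2938, -0.0688, 0, 0, 0, 0.0955],
    [0.35, -0.0813, 0, 0, 0, 0.1146],
    [0.4063, -0.0938, 0, 0, 0, 0.1321],
    [0.45, -0.1, 0, 0, 0, 0.1321],
    [0.45, -0.1, 0, 0, 0, 0.1321],
    [0.45, -0.1, 0, 0, 0, 0.1321]
  ],
  "aperture": 0.088
}}

```text
time: 1.15
position: [0.5395, -0.3304, 0.4039]
tool_rot: [-3.141, -0.002, 0.002]
ft_force: [-0.1, -0.1, 0.2]
finger_gap: 0.0878
gripper_force: 0.0
```

```bash
python3 - <<'E'
from h import *
import pickle
c=cam("wrist");save(c,"w1");pickle.dump(c,open("w1.pkl","wb"))
P=pts(c);X=P.reshape(-1,3)
def circ(lo,hi,r,ctr):
    m=(P[...,2]>lo)&(P[...,2]<hi)&(np.hypot(P[...,0]-ctr[0],P[...,1]-ctr[1])<r)
    q=P[m]; (x,y),rr=cv2.minEnclosingCircle(q[:,:2].astype(np.float32)); print(lo,hi,m.sum(),(x,y),rr,np.median(q[:,2]))
circ(.012,.026,.06,(.555,-.335));circ(.035,.046,.05,(.555,-.335));circ(.062,.08,.03,(.555,-.335))
go([.47,.2,.42],0)
E
```

```text
0.012 0.026 4381 (0.5570924282073975, -0.33748960494995117) 0.048011790961027145 0.01847629156809022
0.035 0.046 1449 (0.5570778250694275, -0.337539404630661) 0.025964191183447838 0.03940176734353784
0.062 0.08 367 (0.5571046471595764, -0.337539404630661) 0.009987703524529934 0.06955556649386241
row [-0.0689 -0.5311 -0.0157] [-0.0001  0.0011 -0.0001]
```

View pics/w1.png

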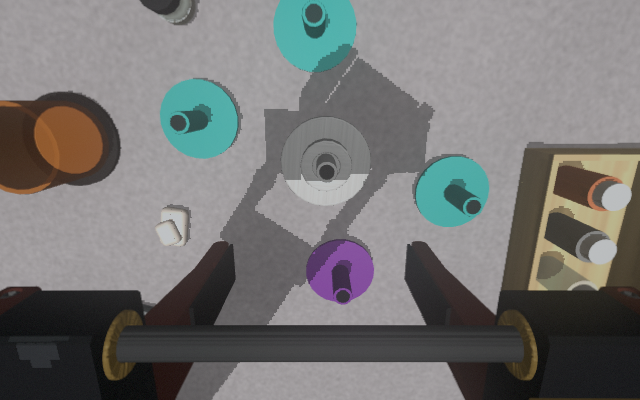

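The wrist view has the steel nested pair at (326,165), with turquoise lids around it and the purple one at (342,275). The depth circles match the given sizes (r = 48.0, 26.0 and 10.0 mm; heights 18, 39 and 70 mm), so the lid is at (0.557,-0.3375). Next I look at the pot on the way to the knob.

In the tool's units: -0.27 m / 0.8 = -0.3375, -0.05 m / 0.8 = -0.0625.

{"api": "jog_arm", "payload": {
  "rows": [
    [0, -0.0625, 0, 0, 0, 0],
    [0, -0.125, 0, 0, 0, 0],
    [0, -0.1875, 0, 0, 0, 0],
    [0, -0.25, 0, 0, 0, 0],
    [0, -0.3125, 0, 0, 0, 0],
    [0, -0.3375, 0, 0, 0, 0],
    [0, -0.3375, 0, 0, 0, 0],
    [0, -0.3375, 0, 0, 0, 0]
  ]
}}

```text
time: 2.0
position: [0.5386, -0.0619, 0.4049]
tool_rot: [3.141, -0.002, 0.001]
ft_force: [-0.2, -0.2, -1.3]
finger_gap: 0.0877
gripper_force: 0.0
```

```bash
python3 - <<'E'
from h import *
c=cam("wrist");P=pts(c)
m=(P[...,2]>.072)&(P[...,2]<.088)&(np.hypot(P[...,0]-.57,P[...,1]+.064)<.06);q=P[m]
print(m.sum(),cv2.minEnclosingCircle(q[:,:2].astype(np.float32)),np.median(q[:,2]),np.percentile(q[:,2],[2,98]))
rr=np.hypot(*(q[:,:2]-q[:,:2].mean(0)).T);print(np.percentile(rr,[0,5,50,95]))
E
```

```text
1731 ((0.5784267783164978, -0.06289432942867279), 0.04094427078962326) 0.07913250136981648 [0.07317141 0.08074378]
[0.0353742  0.03579903 0.03786582 0.04033713]
```

{"api": "jog_arm", "payload": {
  "rows": [
    [-0.0125, -0.0625, 0, 0, 0, 0],
    [-0.025, -0.125, 0, 0, 0, 0],
    [-0.0375, -0.1875, 0, 0, 0, 0],
    [-0.0625, -0.25, 0, 0, 0, 0],
    [-0.075, -0.3125, 0, 0, 0, 0],
    [-0.0875, -0.3375, 0, 0, 0, 0],
    [-0.0875, -0.3375, 0, 0, 0, 0],
    [-0.0875, -0.3375, 0, 0, 0, 0]
  ]
}}

```text
time: 2.85
position: [0.4698, 0.2081, 0.4045]
tool_rot: [3.141, -0.002, 0.0]
ft_force: [-0.0, 0.2, 0.5]
finger_gap: 0.088
gripper_force: 0.0
```

```bash
python3 - <<'E'
from h import *
import pickle
c=cam("wrist");save(c,"w2");pickle.dump(c,open("w2.pkl","wb"))
P=pts(c);D=np.hypot(P[...,0]-.467,P[...,1]-.2)
for lo,hi,r in((.060,.078,.04),(.024,.032,.034),):
    m=(P[...,2]>lo)&(P[...,2]<hi)&(D<r);q=P[m];print(lo,m.sum(),np.median(q[:,2]),cv2.minEnclosingCircle(q[:,:2].astype(np.float32)),cv2.minAreaRect((q[:,:2]*1000).astype(np.float32)),q.mean(0))
u=proj(c,[.467,.2,.05])[0].astype(int);print(u)
x0,y0=max(u[0]-130,0),max(u[1]-90,0);print(x0,y0)
cv2.imwrite("pics/c3.png",cv2.resize(c["color"][y0:y0+180,x0:x0+250],None,fx=3,fy=3,interpolation=2)[:,:,::-1])
E
```

```text
0.06 743 0.06923752168867764 ((0.46704795956611633, 0.21382935345172882), 0.027461107820272446) ((467.36163330078125, 215.6708984375), (13.947936058044434, 54.480892181396484), 80.3353500366211) [0.4662834  0.21589771 0.06908229]
0.024 1310 0.02740755889061222 ((0.4671463966369629, 0.2009390890598297), 0.03362277150154114) ((466.7740478515625, 204.24407958984375), (60.549259185791016, 61.73466873168945), 60.0628547668457) [0.46820969 0.20627547 0.02734386]
[326 188]
196 98
```

View pics/c3.png

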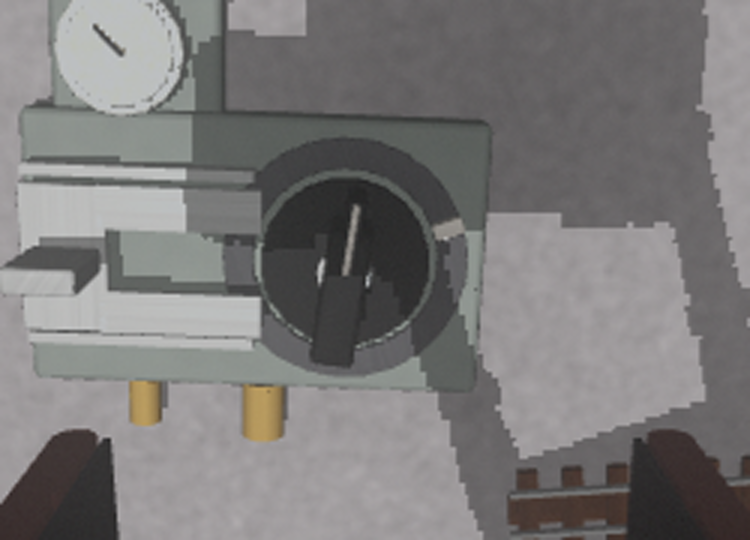

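The crop (origin 196,98; 3x) shows the bar with its light nose line pointing up at about (315,166). The mark is at about (345,174), the tab at about (214,188), and the gauge is at upper left.

```bash
cat > knob.py <<'E'
from h import *
def knob(c,ctr=(.467,.21)):
    P=pts(c);Z=P[...,2]
    for _ in range(4):
        D=np.hypot(P[...,0]-ctr[0],P[...,1]-ctr[1]); q=P[(Z>.024)&(Z<.031)&(D<.0315)]
        (x,y),r=cv2.minEnclosingCircle(q[:,:2].astype(np.float32)); ctr=(x,y)
    print("disc",ctr,r,np.median(q[:,2]))
    D=np.hypot(P[...,0]-x,P[...,1]-y)
    b=P[(Z>.062)&(Z<.076)&(D<.034)]
    if len(b)>50:
        (bc,sz,_)=cv2.minAreaRect((b[:,:2]*1000).astype(np.float32)); w=np.linalg.eigh(np.cov(b[:,:2].T))[1][:,1]
        w=w*np.sign(w[0]+1e-9-w[1]); l=(b[:,:2]-[x,y])@w; t=(b[:,:2]-[x,y])@[-w[1],w[0]]
        print("bar rect",bc,sz,"z",np.median(b[:,2]),"dir",np.arctan2(w[1],w[0]),"l",l.min(),l.max(),"t",t.min(),t.max())
        for lo in np.arange(-.03,.03,.01):
            k=(l>=lo)&(l<lo+.01)
            if k.sum()>3: print("  ",round(lo,3),k.sum(),"mid",((t[k].min()+t[k].max())/2).round(4),"w",np.ptp(t[k]).round(4))
    g=c["color"].astype(int); br=g.min(-1)
    for zlo,zhi in((.021,.036),):
        k=(Z>zlo)&(Z<zhi)&(D>.0325)&(D<.046)
        a=np.arctan2(P[...,1]-y,P[...,0]-x); k&=(g.min(-1)>100)&(a<0.3)
        q=P[k];
        if k.sum(): v=(q.mean(0)[:2]-[x,y]);print("mark",k.sum(),q.mean(0),"z",np.percentile(q[:,2],[10,90]),"r",np.hypot(*v),"ang",np.arctan2(v[1],v[0]))
    k=(Z>.06)&(Z<.076)&(D>.045)&(D<.125);q=P[k]
    if k.sum()>10:
        rc=cv2.minAreaRect((q[:,:2]*1000).astype(np.float32));v=np.array(rc[0])/1000-[x,y];print("tab",k.sum(),rc,"z",np.median(q[:,2]),"r",np.hypot(*v),"ang",np.arctan2(v[1],v[0]))
    return ctr
if __name__=="__main__":
    import pickle; knob(pickle.load(open("w2.pkl","rb")))
E
python3 knob.py
```

```text
disc (0.46699684858322144, 0.21000178158283234) 0.031526047736406326 0.02741721793202384
bar rect (467.2643127441406, 215.68746948242188) (13.947936058044434, 54.283504486083984) z 0.06924056535796408 dir -0.1665517670279454 l -0.02782999743538587 0.02646608801844064 t -0.0013077556406558102 0.012674006649535597
   -0.03 95 mid 0.0057 w 0.0139
   -0.02 152 mid 0.0057 w 0.0138
   -0.01 150 mid 0.0056 w 0.0138
   0.0 155 mid 0.0057 w 0.0139
   0.01 135 mid 0.0057 w 0.0136
   0.02 50 mid 0.0056 w 0.0058
mark 39 [0.4612571  0.18430299 0.02524967] z [0.0217962  0.02810234] r 0.026331970460959548 ang -1.7905368109432305
tab 282 ((468.1812744140625, 311.4901428222656), (23.508800506591797, 9.355789184570312), 88.46502685546875) z 0.06692677015303247 r 0.10149527245943264 ang 1.5591262983593572
```

```bash
sed -i 's/ctr=(.467,.21))/ctr=(.467,.216))/; s/(D<.0315)\]/(D<.0315)\&(c["color"].max(-1)<110)]/' knob.py; python3 knob.py; python3 - <<'E'
from h import *
import pickle
c=pickle.load(open("w2.pkl","rb"));P=pts(c)
g=c["color"].min(-1);u=np.mgrid[160:190,330:360]
print(g[166:184,338:354])
print((P[166:184,338:354,2]*1000).astype(int))
# guide strips direction: long edges at z~.03
m=(P[...,2]>.028)&(P[...,2]<.033)&(P[...,1]>.25)&(P[...,1]<.33)&(abs(P[...,0]-.468)<.04)&(g>100);q=P[m]
print(m.sum(),cv2.minAreaRect((q[:,:2]*1000).astype(np.float32)))
m=(P[...,2]>.015)&(P[...,2]<.0225)&(P[...,1]>.15)&(P[...,1]<.33)&(abs(P[...,0]-.468)<.052);q=P[m]
print(m.sum(),cv2.minAreaRect((q[:,:2]*1000).astype(np.float32)))
E
```

```text
disc (0.46439075469970703, 0.21599572896957397) 0.03005216270685196 0.02740826891432363
bar rect (467.2643127441406, 215.68746948242188) (13.947936058044434, 54.283504486083984) z 0.06924056535796408 dir -0.1665517670279454 l -0.024266272407226036 0.030029813046600472 t -0.006786714896608104 0.007195047393583304
   -0.03 50 mid 0.0002 w 0.0138
   -0.02 143 mid 0.0003 w 0.0138
   -0.01 151 mid 0.0002 w 0.0139
   0.0 151 mid 0.0002 w 0.0139
   0.01 165 mid 0.0002 w 0.0139
   0.02 76 mid 0.0006 w 0.0086
mark 73 [0.46545193 0.18480916 0.02591473] z [0.02211437 0.02809038] r 0.031204618903913586 ang -1.5367826277150747
tab 282 ((468.1812744140625, 311.4901428222656), (23.508800506591797, 9.355789184570312), 88.46502685546875) z 0.06692677015303247 r 0.09556961398255233 ang 1.531123526255922
[[ 64  63  65  63  64  65  64  64  65  77  93  93  92  93  92  93]
 [ 63  62  64  64  63  66  62  64  66  58  90  93  93  94  93  91]
 [ 63  61  64  63  63  64  65  64  64  66  76  91  93  93  93  93]
 [ 62  63  64  63  62  64  66  63  65  65  62  87  93  93  93  94]
 [ 57  63  65  64  63  63  67  68  
[... 1621 characters left out ...]
22 384  19  20  18]
 [ 18  19  19  25  26  28  25  25  22  21  22  22  21  18  20  20]
 [ 19  19  18  21  27  23  22  22  22  22  24  22  21  19  18 384]
 [ 20  19  19  22  23  22  23  24  22  21  22  23  21  21  18  19]
 [ 25  20  20  20  23  23  22  23  21  22  22  23  22  22  18  20]
 [ 26  19  18  19  21  23  22  22  21  22  21  22  21  21  19  19]
 [ 26  18  19  19  22  22  22  22  23  22  22  23  22  20  19  18]
 [ 26  19  19  18  22  22  21  21  21  21  21  22  22  22  18  19]]
906 ((467.1907958984375, 288.5106201171875), (79.20980834960938, 64.58939361572266), 87.84479522705078)
6705 ((467.5107116699219, 247.31126403808594), (164.18423461914062, 103.64649200439453), 89.0786361694336)
```

```bash
python3 - <<'E'
from h import *
import pickle
c=pickle.load(open("w2.pkl","rb"));P=pts(c)
g=c["color"].min(-1);m=np.zeros(g.shape,bool);m[170:179,339:351]=True
m&=(g>110)&(P[...,2]>.0245)&(P[...,2]<.03)
v,u=np.nonzero(m);q=plane(c,np.c_[u,v],.0275)
rc=cv2.minAreaRect((q[:,:2]*1000).astype(np.float32));x=np.array(rc[0])/1000-[.4644,.216];print(rc,np.hypot(*x),np.arctan2(x[1],x[0]),q.mean(0))
x=q.mean(0)[:2]-[.4644,.216];print(np.arctan2(x[1],x[0]))
# top view cross-check
t=pickle.load(open("top0.pkl","rb"));T=pts(t)
D=np.hypot(T[...,0]-.4644,T[...,1]-.216);k=(T[...,2]>.06)&(T[...,2]<.078)&(D<.04);print("top bar",T[k].mean(0),k.sum())
g=t["color"].min(-1);k=(g>130)&(D>.03)&(D<.05)&(T[...,1]<.19);v,u=np.nonzero(k);q=plane(t,np.c_[u,v],.0275);print("top mark",len(q),q.mean(0))
k=(T[...,2]>.055)&(T[...,2]<.078)&(np.hypot(T[...,0]-.468,T[...,1]-.3115)<.03);print("top tab",T[k].mean(0),k.sum())
b=-0.1666; go([.4644,.216,.163+.20],b); go([.4644,.216,.163+.055],b)
E
```

```text
((476.88818359375, 179.67637634277344), (5.3992204666137695, 10.212773323059082), 18.71613121032715) 0.03841042000633468 -1.2396525363637325 [0.47699667 0.17971323 0.0275    ]
-1.2366697099070982
top bar [0.46446295 0.21453592 0.06927839] 145
top mark 8 [0.47616571 0.18078832 0.0275    ]
top tab [0.46664935 0.31155501 0.06659894] 48
row [-0.0056 -0.0084  0.0415] [ 0.0008 -0.0002  0.1643]
row [-0.0056 -0.0085  0.1865] [ 0.0008 -0.0002  0.1643]
```

The bar lies at world angle -0.167 rad and the mark at -1.238 rad, so the turn is about 1.07 rad clockwise, which is within range. Joint 6 would run out of range in this orientation, so I grip with the tool turned half a turn.

In the tool's units: 0.04 m / 0.8 = 0.05, 0.03 m / 0.8 = 0.0375, -1.5 rad / 3.1416 = -0.4775.

{"api": "jog_arm", "payload": {
  "rows": [
    [0, 0, 0, 0, 0, -0.0477],
    [0, 0, 0, 0, 0, -0.0955],
    [0, 0, 0, 0, 0, -0.1432],
    [0, 0, 0, 0, 0, -0.191],
    [0, 0, 0, 0, 0, -0.2387],
    [0, 0, 0, 0, 0, -0.2865],
    [0, 0, 0.0125, 0, 0, -0.3342],
    [0, 0, 0.025, 0, 0, -0.382],
    [0, 0, 0.0375, 0, 0, -0.4297],
    [0, 0, 0.05, 0, 0, -0.4775]
  ],
  "aperture": 0.06
}}

```text
time: 3.9
position: [0.4702, 0.207, 0.3642]
tool_rot: [2.296, 2.144, -0.0]
ft_force: [-0.1, 0.4, -0.0]
finger_gap: 0.0599
gripper_force: 0.0
```

{"api": "jog_arm", "payload": {
  "rows": [
    [0, 0, 0, 0, 0, -0.0477],
    [0, 0, 0, 0, 0, -0.0955],
    [0, 0, 0, 0, 0, -0.1432],
    [0, 0, 0, 0, 0, -0.191],
    [0, 0, 0, 0, 0, -0.2387],
    [0, 0, 0, 0, 0, -0.2865],
    [0, 0, 0, 0, 0, -0.3342],
    [0, 0, 0, 0, 0, -0.382],
    [0, 0, 0, 0, 0, -0.4297],
    [0, 0, 0, 0, 0, -0.4695]
  ]
}}

```text
time: 4.9
position: [0.4702, 0.207, 0.3645]
tool_rot: [0.258, 3.131, -0.001]
ft_force: [-0.5, -0.4, 0.3]
finger_gap: 0.0598
gripper_force: 0.0
```

```bash
python3 - <<'E'
from h import *
print(sense()["qpos"])
go([.4644,.216,.163+.055],np.pi-.1666)
E
```

```text
[ 3.48599720e-01 -1.45940251e-01  1.53431188e+00 -5.96871070e-04
  1.75341497e+00 -1.05773178e+00]
row [0.0072 0.0081 0.1465] [-0.0006  0.0001  0.002 ]
```

In the tool's units: 0.1465 m / 0.8 = 0.1831, 0.138 m / 0.8 = 0.1725.

{"api": "jog_arm", "payload": {
  "rows": [
    [0.0088, 0.01, 0.025, 0, 0, 0],
    [0.0088, 0.01, 0.075, 0, 0, 0],
    [0.0088, 0.01, 0.125, 0, 0, 0],
    [0.0088, 0.01, 0.1563, 0, 0, 0],
    [0.0088, 0.01, 0.1725, 0, 0, 0],
    [0.0088, 0.01, 0.1831, 0, 0, 0],
    [0.0088, 0.01, 0.1831, 0, 0, 0],
    [0.0088, 0.01, 0.1831, 0, 0, 0]
  ],
  "aperture": 0.06
}}

```text
time: 5.7
position: [0.4642, 0.218, 0.2197]
tool_rot: [0.263, 3.129, 0.002]
ft_force: [-0.2, -0.7, -0.1]
finger_gap: 0.0601
gripper_force: 0.0
```

{"api": "jog_arm", "payload": {
  "rows": [
    [0, 0, 0, 0, 0, 0],
    [0, 0, 0, 0, 0, 0],
    [0, 0, 0, 0, 0, 0],
    [0, 0, 0, 0, 0, 0],
    [0, 0, 0, 0, 0, 0],
    [0, 0, 0, 0, 0, 0]
  ],
  "aperture": 0.0,
  "grip_force": 15
}}

```text
time: 6.3
position: [0.4635, 0.2178, 0.2181]
tool_rot: [-0.262, -3.13, 0.003]
ft_force: [-1.3, 0.8, 2.0]
finger_gap: 0.0169
gripper_force: 15.0
```

```bash
python3 - <<'E'
from h import *
s=sense();print(s["position"],yaw(),s["ft_force"],s["torque"])
E
```

```text
[0.46348802 0.2177727  0.21811765] 2.9747312624079583 [-1.28870224  0.76422987  2.04406427] [ 0.00651025 -0.06251505 -0.00450231]
```

{"api": "jog_arm", "payload": {
  "rows": [
    [0, 0, 0, 0, 0, 0],
    [0, 0, 0, 0, 0, 0],
    [0, 0, 0, 0, 0, 0]
  ],
  "aperture": 0.0,
  "grip_force": 20
}}

```text
time: 6.6
position: [0.4635, 0.2178, 0.2181]
tool_rot: [-0.262, -3.13, 0.002]
ft_force: [-2.2, -4.9, 1.8]
finger_gap: 0.0171
gripper_force: 20.0
```

```bash
python3 - <<'E'
from h import *
from knob import knob
for n in("top","wrist"):
    c=cam(n);save(c,n+"3")
    if n=="top":
        P=pts(c);m=(P[...,2]>.06)&(P[...,2]<.076)&(np.hypot(P[...,0]-.4644,P[...,1]-.216)<.04);print(m.sum())
        a=c["color"][180:300,140:280]
    else: b=c["color"]
im=np.hstack([cv2.resize(a,(466,400),interpolation=2),cv2.resize(b,(640,400))])
cv2.imwrite("pics/c4.png",cv2.resize(im,(800,289))[...,::-1])
E
```

```text
0
```

View pics/c4.png

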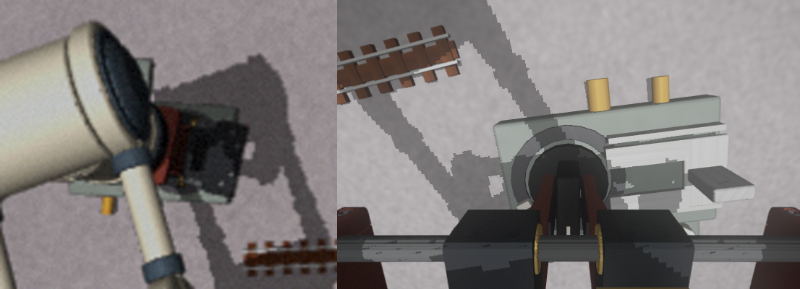

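The wrist view shows the bar between the closed fingers at about (570,190) in the composite. The grip pulls slightly in -y, so I centre the tool by about 1.5 mm while turning clockwise.

In the tool's units: -0.0015 m / 0.8 = -0.0019, -0.001 m / 0.8 = -0.0013, 1 rad / 3.1416 = 0.3183.

{"api": "jog_arm", "payload": {
  "rows": [
    [-0.0013, -0.0019, 0, 0, 0, 0.0318],
    [-0.0013, -0.0019, 0, 0, 0, 0.0637],
    [-0.0013, -0.0019, 0, 0, 0, 0.0955],
    [-0.0013, -0.0019, 0, 0, 0, 0.1273],
    [-0.0013, -0.0019, 0, 0, 0, 0.1592],
    [-0.0013, -0.0019, 0, 0, 0, 0.191],
    [-0.0013, -0.0019, 0, 0, 0, 0.2228],
    [-0.0013, -0.0019, 0, 0, 0, 0.2546],
    [-0.0013, -0.0019, 0, 0, 0, 0.2865],
    [-0.0013, -0.0019, 0, 0, 0, 0.3183]
  ]
}}

```text
time: 7.7
position: [0.4639, 0.2173, 0.2181]
tool_rot: [-1.734, -2.617, -0.002]
ft_force: [-3.1, 1.3, 1.6]
finger_gap: 0.0169
gripper_force: 20.0
```

{"api": "jog_arm", "payload": {
  "rows": [
    [0, 0, 0, 0, 0, 0.0226],
    [0, 0, 0, 0, 0, 0.0226],
    [0, 0, 0, 0, 0, 0.0226],
    [0, 0, 0, 0, 0, 0.0226]
  ]
}}

```text
time: 8.1
position: [0.464, 0.2173, 0.2181]
tool_rot: [-1.818, -2.559, -0.002]
ft_force: [-4.5, 4.0, 2.2]
finger_gap: 0.0165
gripper_force: 20.0
```

```bash
python3 - <<'E'
from h import *
s=sense();print(s["position"],yaw()-np.pi,s["ft_force"],s["torque"])
E
```

```text
[0.46395533 0.21728319 0.21812156] -1.2354295112493587 [-4.47573743  4.02659905  2.24381794] [0.69456091 0.65839537 0.0287901 ]
```

{"api": "jog_arm", "payload": {
  "rows": [
    [0, 0, 0, 0, 0, 0],
    [0, 0, 0, 0, 0, 0],
    [0, 0, 0, 0, 0, 0],
    [0, 0, 0, 0, 0, 0]
  ],
  "aperture": 0.05
}}

```text
time: 8.5
position: [0.4645, 0.2164, 0.2181]
tool_rot: [1.822, 2.559, 0.0]
ft_force: [-0.0, -0.4, 0.6]
finger_gap: 0.0455
gripper_force: 0.0
```

{"api": "jog_arm", "payload": {
  "rows": [
    [0, 0, -0.0375, 0, 0, 0],
    [0, 0, -0.1, 0, 0, 0],
    [0, 0, -0.1625, 0, 0, 0],
    [0, 0, -0.2, 0, 0, 0],
    [0, 0, -0.2, 0, 0, 0],
    [0, 0, -0.2, 0, 0, 0]
  ]
}}

```text
time: 9.1
position: [0.4644, 0.2165, 0.3784]
tool_rot: [1.822, 2.558, 0.002]
ft_force: [-1.4, 0.4, -0.4]
finger_gap: 0.0501
gripper_force: 0.0
```

```bash
python3 - <<'E'
from h import *
import pickle
from knob import knob
c=cam("wrist");save(c,"w4");pickle.dump(c,open("w4.pkl","wb"));ctr=knob(c)
P=pts(c);g=c["color"].min(-1);a=np.hypot(P[...,0]-.477,P[...,1]-.1797)<.013
m=a&(P[...,2]>.0245)&(P[...,2]<.031)&(g>90);D=np.hypot(P[...,0]-ctr[0],P[...,1]-ctr[1]);m&=D>.0325
v,u=np.nonzero(m);q=plane(c,np.c_[u,v],.0275);rc=cv2.minAreaRect((q[:,:2]*1000).astype(np.float32));x=np.array(rc[0])/1000-ctr
print(len(q),rc,np.hypot(*x),"mark ang",np.arctan2(x[1],x[0]),c["color"][v,u].mean(0))
t=cam("top");T=pts(t);D=np.hypot(T[...,0]-.4644,T[...,1]-.216)
print(sense()["qpos"])
E
```

```text
disc (0.46609556674957275, 0.2164337933063507) 0.0313493050634861 0.02761052311443296
bar rect (465.0267333984375, 213.57177734375) (13.20795726776123, 53.716243743896484) z 0.069462726495374 dir -1.2335763949128273 l -0.024500563870849475 0.029208657026112316 t -0.008598977519964048 0.004646522655566103
   -0.03 98 mid -0.0018 w 0.0128
   -0.02 189 mid -0.0019 w 0.0129
   -0.01 180 mid -0.0019 w 0.013
   0.0 178 mid -0.002 w 0.0131
   0.01 158 mid -0.002 w 0.0132
   0.02 71 mid -0.0016 w 0.0054
mark 155 [0.42716402 0.20788904 0.02251396] z [0.02137736 0.02347943] r 0.039858226372102956 ang -2.9255369555021473
tab 368 ((467.9649963378906, 311.8964538574219), (23.7861270904541, 9.084606170654297), 87.80228424072266) z 0.067419727817642 r 0.0954809631626887 ang 1.551215993867847
0 ((0.0, 0.0), (0.0, 0.0), 0.0) 0.5138955771638647 mark ang -2.706865464986477 [nan nan nan]
[ 3.69939685e-01 -1.47907427e-01  1.51586658e+00 -1.16247385e-04
  1.77678603e+00  3.69388449e-02]<stdin>:8: RuntimeWarning: Mean of empty slice.
  ret = um.true_divide(
```

The nose now reads -1.234 against the mark at -1.238, so it is on the mark. Next is the lock tab, at (0.468,0.3117) with its slide axis at 1.534 rad.

```bash
python3 - <<'E'
from h import *
go([.468,.3117,.163+.105],1.534);go([.468,.3117,.163+.055],1.534)
E
```

```text
row [0.0888 0.035  0.1079] [-0.0031  0.0008  0.3698]
row [0.0888 0.0351 0.1579] [-0.0031  0.0008  0.3698]
```

In the tool's units: 0.158 m / 0.8 = 0.1975, 0.152 m / 0.8 = 0.19, 0.37 rad / 3.1416 = 0.1178.

{"api": "jog_arm", "payload": {
  "rows": [
    [0.05, 0.0188, 0, 0, 0, 0.0382],
    [0.0938, 0.0375, 0.0125, 0, 0, 0.0764],
    [0.1113, 0.0438, 0.05, 0, 0, 0.1178],
    [0.1113, 0.0438, 0.1, 0, 0, 0.1178],
    [0.1113, 0.0438, 0.1438, 0, 0, 0.1178],
    [0.1113, 0.0438, 0.175, 0, 0, 0.1178],
    [0.1113, 0.0438, 0.19, 0, 0, 0.1178],
    [0.1113, 0.0438, 0.1975, 0, 0, 0.1178],
    [0.1113, 0.0438, 0.1975, 0, 0, 0.1178],
    [0.1113, 0.0438, 0.1975, 0, 0, 0.1178]
  ],
  "aperture": 0.04
}}

```text
time: 10.2
position: [0.4687, 0.3123, 0.2215]
tool_rot: [2.262, 2.179, 0.003]
ft_force: [-0.8, 0.1, 0.9]
finger_gap: 0.0399
gripper_force: 0.0
```

{"api": "jog_arm", "payload": {
  "rows": [
    [0, 0, 0, 0, 0, 0],
    [0, 0, 0, 0, 0, 0],
    [0, 0, 0, 0, 0, 0],
    [0, 0, 0, 0, 0, 0],
    [0, 0, 0, 0, 0, 0],
    [0, 0, 0, 0, 0, 0]
  ],
  "aperture": 0.0,
  "grip_force": 15
}}

```text
time: 10.8
position: [0.4679, 0.3123, 0.2205]
tool_rot: [-2.261, -2.179, 0.001]
ft_force: [-5.4, -0.7, 4.7]
finger_gap: 0.0089
gripper_force: 15.0
```

```bash
python3 - <<'E'
from h import *
s=sense();print(s["position"],yaw(),s["ft_force"],s["torque"])
E
```

```text
[0.467861   0.31225199 0.22048682] 1.5339658665261322 [-5.43274805 -0.69984648  4.72439552] [-0.11398605  0.88473718 -0.0883316 ]
```

In the tool's units: -0.045 m / 0.8 = -0.0563, -0.041 m / 0.8 = -0.0513.

{"api": "jog_arm", "payload": {
  "rows": [
    [-0.0075, -0.0006, 0, 0, 0, 0],
    [-0.015, -0.0006, 0, 0, 0, 0],
    [-0.0225, -0.0006, 0, 0, 0, 0],
    [-0.03, -0.0006, 0, 0, 0, 0],
    [-0.0375, -0.0006, 0, 0, 0, 0],
    [-0.045, -0.0006, 0, 0, 0, 0],
    [-0.0513, -0.0006, 0, 0, 0, 0],
    [-0.0563, -0.0006, 0, 0, 0, 0],
    [-0.0563, -0.0006, 0, 0, 0, 0],
    [-0.0563, -0.0006, 0, 0, 0, 0]
  ]
}}

```text
time: 11.8
position: [0.4658, 0.2686, 0.2205]
tool_rot: [-2.258, -2.178, -0.007]
ft_force: [-4.4, 11.3, 2.4]
finger_gap: 0.0089
gripper_force: 15.0
```

```bash
python3 - <<'E'
from h import *
s=sense();print(s["position"],yaw(),s["ft_force"],s["torque"])
E
```

```text
[0.46584208 0.26855893 0.2205195 ] 1.5346998582877853 [-4.41751591 11.28022398  2.36157056] [ 1.91650091  0.58831213 -0.1878461 ]
```

{"api": "jog_arm", "payload": {
  "rows": [
    [0, 0, 0, 0, 0, 0],
    [0, 0, 0, 0, 0, 0],
    [0, 0, 0, 0, 0, 0]
  ],
  "aperture": 0.035
}}

```text
time: 12.1
position: [0.4664, 0.2665, 0.2197]
tool_rot: [2.262, 2.179, -0.001]
ft_force: [-0.3, -0.4, 0.6]
finger_gap: 0.0294
gripper_force: 0.0
```

{"api": "jog_arm", "payload": {
  "rows": [
    [0, 0, -0.0375, 0, 0, 0],
    [0, 0, -0.1, 0, 0, 0],
    [0, 0, -0.1625, 0, 0, 0],
    [0.025, 0, -0.2125, 0, 0, 0],
    [0.0375, 0, -0.2125, 0, 0, 0],
    [0.0375, 0, -0.2125, 0, 0, 0],
    [0.0375, 0, -0.2125, 0, 0, 0]
  ]
}}

```text
time: 12.8
position: [0.4673, 0.2969, 0.3878]
tool_rot: [-2.262, -2.18, 0.006]
ft_force: [-0.3, 0.1, -0.5]
finger_gap: 0.0355
gripper_force: 0.0
```

```bash
python3 - <<'E'
from h import *
import pickle
from knob import knob
c=cam("wrist");save(c,"w5");ctr=knob(c)
u=proj(c,[.465,.22,.05])[0].astype(int);x0,y0=max(u[0]-120,0),max(u[1]-90,0);print(x0,y0)
cv2.imwrite("pics/c5.png",cv2.resize(c["color"][y0:y0+180,x0:x0+240],None,fx=3,fy=3,interpolation=2)[:,:,::-1])
go([.557,-.3375,.40],1.534)
E
```

```text
disc (0.4641651213169098, 0.21648915112018585) 0.0299969594925642 0.027633355500633144
bar rect (465.2895202636719, 213.6181640625) (14.300666809082031, 54.53394317626953) z 0.06949562862420788 dir -1.2363480993828375 l -0.024146189517187142 0.030367950073959503 t -0.007031357191899229 0.007338445716510703
   -0.03 93 mid 0.0003 w 0.0137
   -0.02 154 mid 0.0002 w 0.0141
   -0.01 147 mid 0.0002 w 0.0142
   0.0 149 mid 0.0001 w 0.0143
   0.01 133 mid 0.0002 w 0.0139
   0.02 63 mid 0.0002 w 0.0059
mark 37 [0.46279943 0.18241086 0.02452348] z [0.02176138 0.028106  ] r 0.03410564037223789 ang -1.610850015286521
tab 214 ((466.552734375, 271.9499206542969), (21.09282684326172, 7.38285493850708), 87.89341735839844) z 0.06755188525444211 r 0.05551213969422308 ang 1.5277724074879937
200 171
row [-0.6304  0.1132 -0.0112] [-0.0033  0.0026 -0.0005]
```

View pics/c5.png

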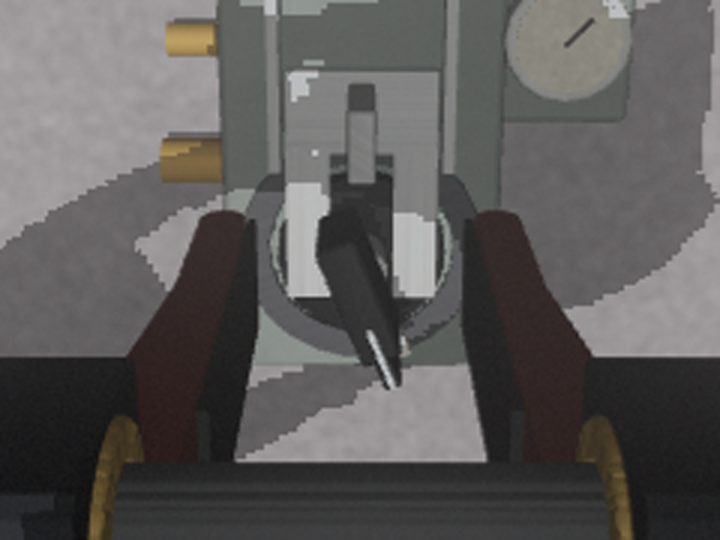

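The crop shows the fork fully in, with its prongs either side of the stem. The tab is at about (320,215) in the full image, and the nose at about (330,295) points over the mark, which is partly hidden. The tab is 54 mm from the axis once I allow for the clipped mask, and the nose reads -1.236, so both are done. Now to the lids.

In the tool's units: -0.49 m / 0.8 = -0.6125, -0.44 m / 0.8 = -0.55.

{"api": "jog_arm", "payload": {
  "rows": [
    [-0.05, 0.0088, 0, 0, 0, 0],
    [-0.1125, 0.02, 0, 0, 0, 0],
    [-0.175, 0.0313, 0, 0, 0, 0],
    [-0.2375, 0.0425, 0, 0, 0, 0],
    [-0.3, 0.0538, 0, 0, 0, 0],
    [-0.3625, 0.065, 0, 0, 0, 0],
    [-0.425, 0.0763, 0, 0, 0, 0],
    [-0.4875, 0.0875, 0, 0, 0, 0],
    [-0.55, 0.0988, 0, 0, 0, 0],
    [-0.6125, 0.11, 0, 0, 0, 0]
  ],
  "aperture": 0.05
}}

```text
time: 13.85
position: [0.5354, -0.1912, 0.3881]
tool_rot: [-2.261, -2.177, 0.002]
ft_force: [1.2, 0.2, -0.4]
finger_gap: 0.0499
gripper_force: 0.0
```

{"api": "jog_arm", "payload": {
  "rows": [
    [-0.0625, 0.0113, 0, 0, 0, 0],
    [-0.125, 0.0225, 0, 0, 0, 0],
    [-0.1625, 0.0288, 0, 0, 0, 0],
    [-0.175, 0.0313, 0, 0, 0, 0],
    [-0.175, 0.0313, 0, 0, 0, 0],
    [-0.175, 0.0313, 0, 0, 0, 0]
  ]
}}

```text
time: 14.45
position: [0.5557, -0.3287, 0.3893]
tool_rot: [-2.26, -2.179, -0.0]
ft_force: [0.3, -0.2, 0.1]
finger_gap: 0.0504
gripper_force: 0.0
```

```bash
python3 - <<'E'
from h import *
c=cam("wrist");P=pts(c)
for lo,hi,r in((.012,.026,.06),(.035,.046,.05),(.062,.08,.03)):
    m=(P[...,2]>lo)&(P[...,2]<hi)&(np.hypot(P[...,0]-.557,P[...,1]+.3375)<r);q=P[m];print(cv2.minEnclosingCircle(q[:,:2].astype(np.float32)),np.median(q[:,2]),len(q))
print(sense()["position"]);go([.557,-.3375,.163+.064],1.534)
E
```

```text
((0.5569578409194946, -0.3375779986381531), 0.048051610589027405) 0.01858311146202868 4415
((0.5569664239883423, -0.3374287784099579), 0.026002058759331703) 0.039538346827563325 1436
((0.5570492744445801, -0.3375234305858612), 0.010173155926167965) 0.0696661723523666 389
[ 0.55586957 -0.32813958  0.38985694]
row [-0.0095  0.0016  0.1628] [-0.0006 -0.0009  0.001 ]
```

In the tool's units: 0.12 m / 0.8 = 0.15, 0.105 m / 0.8 = 0.1313.

{"api": "jog_arm", "payload": {
  "rows": [
    [-0.0113, 0.0019, 0.0375, 0, 0, 0],
    [-0.0113, 0.0019, 0.0875, 0, 0, 0],
    [-0.0113, 0.0019, 0.1313, 0, 0, 0],
    [-0.0113, 0.0019, 0.15, 0, 0, 0],
    [-0.0113, 0.0019, 0.15, 0, 0, 0],
    [-0.0113, 0.0019, 0.15, 0, 0, 0]
  ]
}}

```text
time: 15.1
position: [0.5574, -0.3379, 0.2722]
tool_rot: [2.259, 2.18, 0.001]
ft_force: [0.3, -0.2, 0.9]
finger_gap: 0.0497
gripper_force: 0.0
```

```bash
python3 - <<'E'
from h import *
print(sense()["position"]);go([.557,-.3375,.163+.064],1.534)
E
```

```text
[ 0.55741849 -0.33790642  0.27218655]
row [ 0.0004 -0.0005  0.0452] [0.002  0.0012 0.0008]
```

The rows are not in the units I measure in: shifts go in shares of 0.8 m and turns go in shares of 180 degrees. I convert before sending: 0.044 m / 0.8 = 0.055, 0.035 m / 0.8 = 0.0438.

{"api": "jog_arm", "payload": {
  "rows": [
    [0, -0.0006, 0.025, 0, 0, 0],
    [0, -0.0006, 0.0438, 0, 0, 0],
    [0, -0.0006, 0.055, 0, 0, 0],
    [0, -0.0006, 0.055, 0, 0, 0],
    [0, -0.0006, 0.055, 0, 0, 0]
  ],
  "aperture": 0.05
}}

```text
time: 15.6
position: [0.5566, -0.3385, 0.2267]
tool_rot: [2.262, 2.18, 0.0]
ft_force: [0.1, 0.2, 0.7]
finger_gap: 0.0498
gripper_force: 0.0
```

{"api": "jog_arm", "payload": {
  "rows": [
    [0, 0, 0, 0, 0, 0],
    [0, 0, 0, 0, 0, 0],
    [0, 0, 0, 0, 0, 0],
    [0, 0, 0, 0, 0, 0],
    [0, 0, 0, 0, 0, 0],
    [0, 0, 0, 0, 0, 0]
  ],
  "aperture": 0.0,
  "grip_force": 35
}}

```text
time: 16.2
position: [0.5565, -0.3385, 0.2264]
tool_rot: [2.262, 2.18, -0.0]
ft_force: [-0.8, -0.4, 1.1]
finger_gap: 0.0191
gripper_force: 35.0
```

{"api": "jog_arm", "payload": {
  "rows": [
    [0, 0, -0.0063, 0, 0, 0],
    [0, 0, -0.0188, 0, 0, 0],
    [0, 0, -0.0375, 0, 0, 0],
    [0, 0, -0.0375, 0, 0, 0],
    [0, 0, -0.0375, 0, 0, 0]
  ]
}}

```text
time: 16.7
position: [0.5567, -0.3386, 0.2574]
tool_rot: [2.261, 2.179, 0.001]
ft_force: [0.0, 0.8, -3.3]
finger_gap: 0.0194
gripper_force: 35.0
```

```bash
python3 - <<'E'
from h import *
s=sense();print(s["position"],yaw(),s["ft_force"],s["torque"])
c=cam("wrist");save(c,"w6")
c=cam("side");save(c,"s6")
im=np.hstack([cv2.resize(c["color"][180:380,230:450],(440,400)),cv2.resize(cv2.imread("pics/w6.png")[...,::-1],(360,400))])
cv2.imwrite("pics/c6.png",im[...,::-1])
go([.578,-.063,.163+.064+.115],1.534)
E
```

```text
[ 0.55672755 -0.3385616   0.25737883] 1.5338386074171884 [ 0.00977988  0.83557079 -3.34461453] [-0.05397526 -0.04126685 -0.00077899]
row [ 0.276   0.0113 -0.0861] [-0.0004 -0.0003 -0.0002]
```

View pics/c6.png

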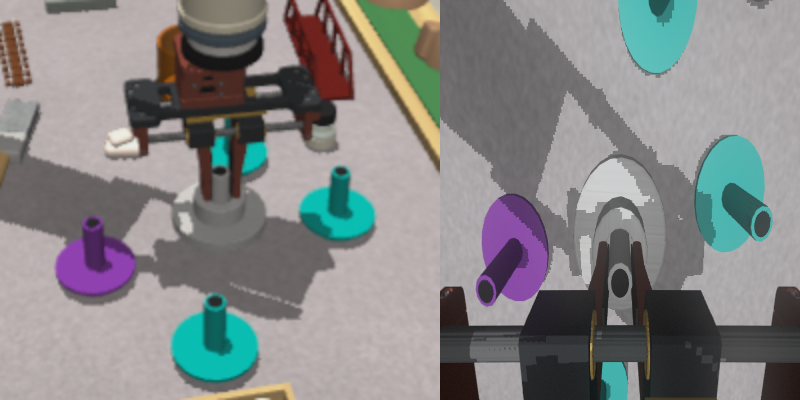

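The composite shows the steel pair lifted together and hanging level, at about (218,205) in the left panel, with the look-alikes untouched. The measured load of about 3 N fits 0.26 kg. Next I lift and carry it to the pot.

In the tool's units: 0.18 m / 0.8 = 0.225, 0.15 m / 0.8 = 0.1875.

{"api": "jog_arm", "payload": {
  "rows": [
    [0, 0, -0.025, 0, 0, 0],
    [0, 0, -0.0563, 0, 0, 0],
    [0, 0, -0.0875, 0, 0, 0],
    [0.0125, 0, -0.1125, 0, 0, 0],
    [0.0375, 0.0013, -0.125, 0, 0, 0],
    [0.075, 0.0025, -0.125, 0, 0, 0],
    [0.1125, 0.005, -0.125, 0, 0, 0],
    [0.15, 0.0063, -0.125, 0, 0, 0],
    [0.1875, 0.0075, -0.125, 0, 0, 0],
    [0.225, 0.0088, -0.125, 0, 0, 0]
  ]
}}

```text
time: 17.8
position: [0.5699, -0.1565, 0.3548]
tool_rot: [-2.26, -2.179, 0.001]
ft_force: [1.4, 0.3, -3.3]
finger_gap: 0.0193
gripper_force: 35.0
```

{"api": "jog_arm", "payload": {
  "rows": [
    [0.0375, 0.0013, 0, 0, 0, 0],
    [0.075, 0.0038, 0, 0, 0, 0],
    [0.1, 0.005, 0, 0, 0, 0],
    [0.115, 0.005, 0, 0, 0, 0],
    [0.1188, 0.005, 0, 0, 0, 0],
    [0.1188, 0.005, 0, 0, 0, 0],
    [0.1188, 0.005, 0, 0, 0, 0],
    [0.1188, 0.005, 0, 0, 0, 0]
  ]
}}

```text
time: 18.6
position: [0.5776, -0.065, 0.356]
tool_rot: [2.264, 2.178, -0.0]
ft_force: [0.0, -0.3, -3.0]
finger_gap: 0.0188
gripper_force: 35.0
```

```bash
python3 - <<'E'
from h import *
import pickle
t=pickle.load(open("top0.pkl","rb"));P=pts(t)
m=(P[...,2]>.072)&(P[...,2]<.088)&(np.hypot(P[...,0]-.575,P[...,1]+.064)<.06);q=P[m];print("pot top",m.sum(),cv2.minEnclosingCircle(q[:,:2].astype(np.float32)))
s=sense();print(s["position"],s["ft_force"],yaw())
c=cam("wrist");save(c,"w7");P=pts(c)
D=np.hypot(P[...,0]-s["position"][0],P[...,1]-s["position"][1]);Z=P[...,2]
for lo,hi,r in ((.07,.086,.06),(.138,.156,.055),(.165,.175,.035)):
    q=P[(Z>lo)&(Z<hi)&(D<r)]
    if len(q)>20: print(lo,len(q),np.median(q[:,2]),cv2.minEnclosingCircle(q[:,:2].astype(np.float32)))
E
```

```text
pot top 248 ((0.5781183242797852, -0.06369391828775406), 0.041198939085006714)
[ 0.57761633 -0.06498042  0.35603112] [ 0.02363102 -0.33368212 -2.9934846 ] 1.5324356041018101
0.07 342 0.07895235848439625 ((0.5809812545776367, -0.032677069306373596), 0.027254760265350342)
0.138 11173 0.14824193398674326 ((0.577700138092041, -0.06499998271465302), 0.04804512858390808)
0.165 2787 0.1691870557348507 ((0.5778558254241943, -0.06475795805454254), 0.026078691706061363)
```

The held pair sits at (0.5778,-0.0648) and is level. The pot is at (0.5783,-0.0633) in both the wrist and top views. I shift by 1.5 mm and lower the last 61.5 mm gently.

In the tool's units: 0.055 m / 0.8 = 0.0688, 0.0015 m / 0.8 = 0.0019.

{"api": "jog_arm", "payload": {
  "rows": [
    [0.0019, 0.0006, 0.0125, 0, 0, 0],
    [0.0019, 0.0006, 0.0313, 0, 0, 0],
    [0.0019, 0.0006, 0.0475, 0, 0, 0],
    [0.0019, 0.0006, 0.0575, 0, 0, 0],
    [0.0019, 0.0006, 0.0638, 0, 0, 0],
    [0.0019, 0.0006, 0.0688, 0, 0, 0],
    [0.0019, 0.0006, 0.0688, 0, 0, 0]
  ]
}}

```text
time: 19.35
position: [0.5782, -0.0625, 0.3007]
tool_rot: [-2.262, -2.18, 0.001]
ft_force: [0.2, -0.0, -3.5]
finger_gap: 0.0196
gripper_force: 35.0
```

{"api": "jog_arm", "payload": {
  "rows": [
    [0, 0, 0.0013, 0, 0, 0],
    [0, 0, 0.0025, 0, 0, 0],
    [0, 0, 0.0038, 0, 0, 0],
    [0, 0, 0.005, 0, 0, 0],
    [0, 0, 0.0063, 0, 0, 0],
    [0, 0, 0.0063, 0, 0, 0],
    [0, 0, 0.0063, 0, 0, 0]
  ]
}}

```text
time: 20.05
position: [0.5782, -0.0626, 0.2961]
tool_rot: [-2.262, -2.18, 0.0]
ft_force: [0.0, -0.1, -3.0]
finger_gap: 0.0197
gripper_force: 35.0
```

In the tool's units: 0.0015 m / 0.8 = 0.0019, 0.001 m / 0.8 = 0.0013.

{"api": "jog_arm", "payload": {
  "rows": [
    [0, 0, 0.0006, 0, 0, 0],
    [0, 0, 0.0013, 0, 0, 0],
    [0, 0, 0.0019, 0, 0, 0],
    [0, 0, 0.0019, 0, 0, 0]
  ]
}}

```text
time: 20.45
position: [0.5782, -0.0626, 0.2945]
tool_rot: [-2.262, -2.18, 0.0]
ft_force: [-0.1, 0.3, -3.2]
finger_gap: 0.0196
gripper_force: 35.0
```

{"api": "jog_arm", "payload": {
  "rows": [
    [0, 0, 0.0006, 0, 0, 0],
    [0, 0, 0.0013, 0, 0, 0],
    [0, 0, 0.0013, 0, 0, 0]
  ]
}}

```text
time: 20.75
position: [0.5782, -0.0626, 0.2944]
tool_rot: [2.262, 2.18, 0.001]
ft_force: [-2.3, 0.6, 1.1]
finger_gap: 0.0192
gripper_force: 35.0
```

Contact came at TCP z = 0.2944, exactly the seated height, and the load is off the wrist. I release by opening wide in place; the tips stay above the hub.

{"api": "jog_arm", "payload": {
  "rows": [
    [0, 0, 0, 0, 0, 0],
    [0, 0, 0, 0, 0, 0],
    [0, 0, 0, 0, 0, 0],
    [0, 0, 0, 0, 0, 0],
    [0, 0, 0, 0, 0, 0]
  ],
  "aperture": 0.075
}}

```text
time: 21.25
position: [0.5783, -0.0626, 0.2936]
tool_rot: [2.262, 2.18, 0.0]
ft_force: [0.0, -0.5, 0.8]
finger_gap: 0.0559
gripper_force: 0.0
```

```bash
python3 - <<'E'
from h import *
s=sense();print(s["position"],s["ft_force"],yaw())
c=cam("wrist");save(c,"w8");P=pts(c)
D=np.hypot(P[...,0]-.578,P[...,1]+.063);Z=P[...,2]
for lo,hi,r in ((.081,.093,.055),(.10,.115,.028),(.13,.145,.014)):
    q=P[(Z>lo)&(Z<hi)&(D<r)]
    if len(q)>20:
        A=np.linalg.lstsq(np.c_[q[:,:2]-[.578,-.063],np.ones(len(q))],q[:,2],rcond=None)[0]
        print(lo,len(q),np.median(q[:,2]),cv2.minEnclosingCircle(q[:,:2].astype(np.float32)),"plane",A)
go([.578,-.063,.272],1.534)
E
```

```text
[ 0.57828116 -0.06258352  0.29364948] [ 0.00877575 -0.48733755  0.75781393] 1.5337866032706966
0.081 10938 0.08656143571671808 ((0.5787229537963867, -0.06254031509160995), 0.048210158944129944) plane [0.00144898 0.00083777 0.08650079]
0.1 4731 0.10749759283359653 ((0.5772369503974915, -0.0626797154545784), 0.027237165719270706) plane [-0.0043633  -0.02700559  0.10753074]
0.13 1657 0.13764155620576282 ((0.5786285400390625, -0.061341069638729095), 0.01031495165079832) plane [ 0.00734666 -0.15196349  0.13758822]
row [-0.0004 -0.0002  0.0216] [ 0.     -0.     -0.0003]
```

All seated: flange at 86.6 mm and level, hub top at 107.5 mm, spout top at 137.6 mm. Next I grip the hub.

In the tool's units: 0.021 m / 0.8 = 0.0263, 0.0205 m / 0.8 = 0.0256.

{"api": "jog_arm", "payload": {
  "rows": [
    [0, 0, 0, 0, 0, 0],
    [0, 0, 0, 0, 0, 0],
    [0, 0, 0, 0, 0, 0],
    [0, 0, 0.0075, 0, 0, 0],
    [0, 0, 0.015, 0, 0, 0],
    [0, 0, 0.0213, 0, 0, 0],
    [0, 0, 0.0256, 0, 0, 0],
    [0, 0, 0.0263, 0, 0, 0],
    [0, 0, 0.0263, 0, 0, 0]
  ],
  "aperture": 0.075
}}

```text
time: 22.2
position: [0.5782, -0.0626, 0.2725]
tool_rot: [-2.262, -2.18, 0.0]
ft_force: [0.0, -0.2, 0.3]
finger_gap: 0.0753
gripper_force: 0.0
```

{"api": "jog_arm", "payload": {
  "rows": [
    [0, 0, 0, 0, 0, 0],
    [0, 0, 0, 0, 0, 0],
    [0, 0, 0, 0, 0, 0],
    [0, 0, 0, 0, 0, 0],
    [0, 0, 0, 0, 0, 0],
    [0, 0, 0, 0, 0, 0]
  ],
  "aperture": 0.03,
  "grip_force": 30
}}

```text
time: 22.8
position: [0.5783, -0.0626, 0.2729]
tool_rot: [2.262, 2.18, 0.0]
ft_force: [-0.5, 1.0, 1.2]
finger_gap: 0.0519
gripper_force: 30.0
```

Gap 51.9 mm, which matches the hub. I lift straight up by 100 mm.

In the tool's units: -0.1 m / 0.8 = -0.125, -0.095 m / 0.8 = -0.1188.

{"api": "jog_arm", "payload": {
  "rows": [
    [0, 0, -0.0038, 0, 0, 0],
    [0, 0, -0.01, 0, 0, 0],
    [0, 0, -0.02, 0, 0, 0],
    [0, 0, -0.0325, 0, 0, 0],
    [0, 0, -0.0475, 0, 0, 0],
    [0, 0, -0.065, 0, 0, 0],
    [0, 0, -0.085, 0, 0, 0],
    [0, 0, -0.105, 0, 0, 0],
    [0, 0, -0.1188, 0, 0, 0],
    [0, 0, -0.125, 0, 0, 0]
  ]
}}

```text
time: 23.8
position: [0.5783, -0.0626, 0.3749]
tool_rot: [2.261, 2.178, 0.002]
ft_force: [-0.3, -0.8, -1.4]
finger_gap: 0.0518
gripper_force: 30.0
```

{"api": "jog_arm", "payload": {
  "rows": [
    [0, 0, 0, 0, 0, 0],
    [0, 0, 0, 0, 0, 0],
    [0, 0, 0, 0, 0, 0]
  ]
}}

```text
time: 24.1
position: [0.5782, -0.0626, 0.3715]
tool_rot: [-2.261, -2.179, 0.002]
ft_force: [-0.5, -0.2, -1.9]
finger_gap: 0.0519
gripper_force: 30.0
```

```bash
python3 - <<'E'
from h import *
s=sense();print(s["position"],s["ft_force"])
w=cam("wrist");save(w,"w9");c=cam("side");save(c,"s9");t=cam("top")
P=pts(w);D=np.hypot(P[...,0]-.578,P[...,1]+.063);Z=P[...,2]
q=P[(Z>.178)&(Z<.194)&(D<.055)];A=np.linalg.lstsq(np.c_[q[:,:2]-[.578,-.063],np.ones(len(q))],q[:,2],rcond=None)[0];print("cover",len(q),np.median(q[:,2]),cv2.minEnclosingCircle(q[:,:2].astype(np.float32)),A)
P=pts(c);D=np.hypot(P[...,0]-.578,P[...,1]+.063);Z=P[...,2]
for lo,hi,r in((.081,.092,.046),(.13,.145,.02)):
    q=P[(Z>lo)&(Z<hi)&(D<r)];print("inner",lo,len(q),np.median(q[:,2]) if len(q) else 0, q.mean(0) if len(q) else 0)
im=np.hstack([cv2.resize(c["color"][100:300,220:440],(440,400)),cv2.resize(w["color"],(360,400))]);cv2.imwrite("pics/c9.png",im[...,::-1])
E
```

```text
[ 0.5781967  -0.0625574   0.37147815] [-0.53330417 -0.19858771 -1.85426067]
cover 11749 0.1851692149638579 ((0.5779707431793213, -0.062458671629428864), 0.048273880034685135) [-0.00112635 -0.00692805  0.18548441]
inner 0.081 409 0.08364478176409107 [ 0.57710635 -0.06867789  0.08382765]
inner 0.13 47 0.13667852276518544 [ 0.57727975 -0.06493533  0.13606885]
```

View pics/c9.png

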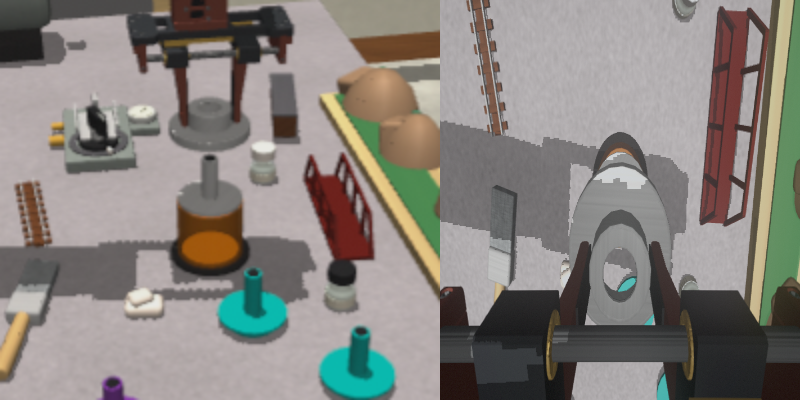

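The left panel shows the cover hanging level at (208,125), with the inner lid seated on the pot at (210,195) and its spout at (210,170). The cover is 98.6 mm up with a tilt below 0.01 rad, and the inner disc top is at 83.6 mm (84 expected). I hand the job in.

```bash
python3 -c "
from rig import job_done; print(job_done())"
```

```text
the job is handed in; nothing more can be done
None
```

I handed the job in at about 24 s of the 69 s allowed: the knob is on its mark, the fork lock is fully home, the inner lid is seated on the pot, and the gripper holds the cover level about 10 cm above it.

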